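# Tuck the drip strip under the draining board and hold it flat

## Task

Fit the blue drip strip to the front of the white draining board: bring its thin back edge in under the board's raised front edge, straight and centred, until the white lap line comes level with the board's edge, with its upright lip towards you. Do not lift or shove the board (glassware is drying on it), and leave everything else where it stands. Finish still holding: keep the strip pressed firmly flat on the bench with the gripper, because I am about to tape its ends down.

Things in the scene. Friction and masses are not known exactly. Their poses are not given: they have to be found in the camera images.
- strip: Loose blue-coated aluminium drip strip, 176 to 286 g: flat flange 240 mm long (y), 90 deep (x), 3 thick, with an upright lip 10 mm thick, 28 high from the bench, along its front edge (x = -45 to -35). White lap line along y at x = +10, 35 mm from the thin back edge (x = +45). End stops 7 mm high run from the lip to x = -1.. Origin: centre of underside; +x from lip to back edge.
- strip_grip (a point): Middle of the top of the strip's upright lip, which is the place to grip it, fingers closing along the strip's x: x = -40 mm, y = 0, z = 28 mm in the strip's frame.
- strip_back_left (a point): Top of the strip's thin back edge at its +y end: x = +45, y = +120, z = 3 mm in the strip's frame.
- strip_back_right (a point): Top of the strip's thin back edge at its -y end: x = +45, y = -120, z = 3 mm in the strip's frame.
- board: Loose white ribbed plastic draining board, 0.9 kg, 280 mm wide (y), 240 deep (x), top of ribs 20 mm above the bench; rims 30 mm high at the sides, 40 at the back. Origin: on the bench under its centre; the front edge, facing the robot, is at x = -120 mm; +x points from the front edge to the back, z up.
- board_edge (a point): Middle of the lower corner of the board's front edge: x = -120, y = 0, z = 10 mm in the board's frame, axes parallel to it. The underside is level, 10 mm above the bench, on four rubber feet of 22 mm diameter; the front ones' centres are 75 mm behind the edge, so the gap is clear for 64 mm.
- table: The fixed stainless bench top, its surface at z = 0; origin of no use.
- beaker: Glass beaker, 68 mm across and 95 mm high, standing on the draining board, at least 80 mm behind its front edge. Leave it alone. Origin: centre of its underside.
- flask: Green-tinted conical glass flask, 78 mm across and 105 mm high, standing on the draining board at least 80 mm behind its front edge. Leave it alone. Origin: centre of its underside.
- petri_dish: Covered glass petri dish, 94 mm across and 18 mm high, on the bench to the right of the draining board. Leave it alone. Origin: centre of its underside.
- dropper_bottle: Small amber dropper bottle, 38 mm across and 108 mm high, on the bench to the left of the draining board. Leave it alone. Origin: centre of its underside.

How it is judged:
By the outcome, as a careful person would: the job done as asked, in the order asked, and still so for the second after the job is handed in, while the arm keeps its last pose, push and grip.
It also fails if it takes over 43 s, if anything falls off the work surface, if the arm or the gripper's body presses on something with over 40 N, if the wrist force passes 120 N, or if a joint passes its speed limit or range.

## Robot

A 6-joint arm with a two-finger parallel gripper is mounted at the origin on the work surface. World frame = base frame: x ahead of the robot, y to its left, z up, the work surface at z = 0. Lengths are in m, angles in rad, forces in N, time in s.
With the tool pointing down it reaches from about 0.35 to 0.775 m from the base axis. Payload 5.5 kg.
Tool frame: the origin (TCP) lies between the finger pads; the fingertips stand 19 mm ahead of it and the grasp point (between the pads) is the TCP; z points along the fingers, y is the line along which they close (so a half turn about z gives the same grasp; the last joint's range is limited). The gripper opens to 85 mm and grips with 20 to 120 N. Pads are 22 mm wide; open, the fingers measure 114 mm over their backs; the gripper's body (76 mm by 85 mm) begins 54 mm behind the grasp point. The pads swing forward as they close: fully open they stand 13 mm farther back than shut.
Start: joints at [1.119, 0.313, 0.046, 1.304, 0, 1.431], TCP at [0.176, 0.547, 0.25] pointing down, gripper open.
Joint ranges: [-2.76, 2.76], [-0.86, 1.69], [-1.03, 1.26], [-2.2, 2.34], [-1.47, 1.5], [-3.14, 3.14]. Speed limits (rad/s): [2.57, 2.57, 3.14, 3.14, 3.14, 3.14].

## Interface

Orientations are given as a unit quaternion [w, x, y, z].
In Python, from workcell import env gives the robot as it stands.
- The arm moves only by the tool carry_out, never from a script. Its argument "increments" is a list that holds one entry, the list of rows, each a list of 6 numbers: the shift along the tool's x, y, z each as a share of 50 cm, from -1 to 1, then the turn, a rotation vector about the tool's x, y, z each as a share of 2 pi rad, from -1 to 1. In form: [[[x, y, z, ax, ay, az], ...]]. A call has 1 to 5 rows; each row is the pose to reach, as a shift and turn from the pose commanded when the call began, along the tool's axes at that moment, turning the shorter way round; what a row does not reach only later rows make up. A row lasts 1/8 s, in which the tool goes at most 62.5 mm and 10.7 degrees, less where a joint would pass 70% of its speed; a pose out of reach is approached as far as the arm can. A call with a number of a shift or a turn outside -1 to 1 is refused whole. A call with a gripper value outside its range is refused whole. "jaw" is the closure, from 0 (fully open) to 1 (shut), set as the call begins (left out, the last holds). The fingers move at their own pace and stop on an object; "squeeze" is the grip in N (left out, the last holds). Time passes only in rows, so rows that repeat a pose let the fingers close. It gives the time, the measured TCP pose, the force, the opening and the grip force at its end, in the units of the state.
- env.get_state(): the state, without advancing time (a new reading comes with each control period).
- env.read_camera(name): name is "side" or "top"; returns a dict with "frame" (384x512x3 uint8, blue, green, red), "z_map" (384x512 float32, m along the optical axis (not along the pixel's ray), 0 where there is no reading), "intrinsics" (3x3 intrinsics, pixels), "k1" (the pictures are not rectified: a ray, as slopes to the right and down, at radius r is drawn at 1 + k1 r^2 times it, then the intrinsics apply), "R" (3x3) and "t" (3): a world point X has camera coordinates R X + t. Camera axes: x right, y down, z forward; pixel columns grow to the right and rows downward; lengths in m; the calibration is good to about 2 mm. A picture is of the moment at which its call begins.
- env.hand_in(): hands the job in; it is judged then, once.
Trained networks look in the newest picture that a camera, given by its name, has taken for a name from the list of things; names that differ only in an ending like _2 or _b are one class to them, and where a whole thing is asked for, a point or a joint stands for the part that bears it (a point fixed in the world has none). Each returns a list of dicts, best first, with "score" (0 to 1); they miss things now and then, are a little off and sometimes report something else, mostly with a low value. They report only what shows in the picture. A call takes as long as a camera call.
- env.find_in(camera, name): "position" ([x, y, z] in m, in world coordinates, good to about 4 mm: the middle of the surface that is visible of it).
The state is a dict: "clock": time; "joint_pos": joint angles; "qvel": joint speeds; "tau": joint torques, N m; "tcp_pos": TCP position; "orientation": TCP orientation; "wrist_force": force on the tool from outside, world axes, zero at the start; "ft_torque": the same for the moment, N m; "finger_gap": finger opening in m; "grip_force": force on a finger pad.
Only numpy, scipy, OpenCV 4.12 (cv2) and the standard library are available. Lean on these libraries where they do the work, as an engineer would, in place of code of your own. Each camera call takes 0.05 s, during which the arm holds its last target. There are 200 camera calls.

## Working session

There is one attempt and no reset: what is moved stays moved. The work goes in short steps, Python scripts to look and compute and a tool call to move; the robot and the scene stay as the last step left them, time stands still between calls to the robot, and variables do not carry over. Pictures are saved under pics/ and viewed, at most 10 in all, crops included, and the job is handed in when it is done.

Besides the shell and the picture viewer there is one more tool, called after ">>>" as name(argument=value, ...), one argument or row to a line, values as JSON. carry_out: Moves the arm, as the interface text tells. Its arguments: {"type":"object","properties":{"increments":{"type":"array","items":{"type":"array","items":{"type":"array","items":{"type":"number","minimum":-1,"maximum":1}}}},"jaw":{"type":"number"},"squeeze":{"type":"number"}},"required":["increments"]}

```bash
mkdir -p pics
cat > h.py <<'E'
import numpy as np, cv2
from workcell import env
def cam(n):
    c=env.read_camera(n); return c
def world(c):
    """world xyz for every pixel"""
    K=np.array(c["intrinsics"]);h,w=c["z_map"].shape
    u,v=np.meshgrid(np.arange(w),np.arange(h))
    d=np.stack([(u-K[0,2])/K[0,0],(v-K[1,2])/K[1,1]],-1); s=d.copy()
    for _ in range(10): s=d/(1+c["k1"]*(s**2).sum(-1,keepdims=True))
    z=c["z_map"][...,None]
    P=np.concatenate([s*z,z],-1)
    return (P-np.array(c["t"]))@np.array(c["R"])
E
python3 - <<'E'
from h import *
for n in ("top","side"):
    c=cam(n); cv2.imwrite(f"pics/{n}0.png",c["frame"])
    print(n,np.round(-np.array(c["R"]).T@c["t"],3),c["k1"])
    for o in ("strip","strip_grip","strip_back_left","strip_back_right","board","board_edge","beaker","flask","petri_dish","dropper_bottle"):
        print(o,[(np.round(d["position"],3).tolist(),round(d["score"],2)) for d in env.find_in(n,o)[:2]])
s=env.get_state();print(s)
E
```

```text
top [ 0.338 -0.026  1.307] -0.15261534946102745
strip [([0.503, -0.323, 0.003], 0.81)]
strip_grip [([0.506, -0.32, 0.003], 0.62)]
strip_back_left [([0.506, -0.324, 0.004], 0.8)]
strip_back_right [([0.505, -0.326, 0.005], 0.9)]
board [([0.672, 0.005, 0.066], 0.72), ([0.646, 0.09, 0.016], 0.66)]
board_edge [([0.648, 0.097, 0.016], 0.72)]
beaker [([0.736, 0.158, 0.074], 0.81), ([0.505, -0.325, 0.008], 0.51)]
flask [([0.675, 0.004, 0.069], 0.96), ([0.507, -0.326, 0.004], 0.58)]
petri_dish [([0.701, -0.299, 0.016], 0.82)]
dropper_bottle [([0.56, 0.393, 0.059], 0.6)]
side [0.373 0.804 0.801] 0.006582446640890487
strip [([0.501, -0.311, 0.004], 0.69)]
strip_grip [([0.504, -0.312, 0.01], 0.67)]
strip_back_left [([0.504, -0.308, 0.002], 0.66), ([0.642, 0.122, 0.019], 0.4)]
strip_back_right [([0.504, -0.313, 0.005], 0.66)]
board [([0.642, 0.118, 0.022], 0.94)]
board_edge [([0.637, 0.124, 0.019], 0.86)]
beaker [([0.723, 0.171, 0.085], 0.72)]
flask [([0.68, 0.026, 0.064], 0.84), ([0.638, 0.125, 0.02], 0.23)]
petri_dish [([0.695, -0.289, 0.019], 0.78), ([0.557, 0.414, 0.056], 0.61)]
dropper_bottle [([0.562, 0.411, 0.056], 0.81)]
{'clock': 1.1, 'joint_pos': array([1.11937921e+00, 3.13216489e-01, 4.60948498e-02, 1.30356054e+00,
       1.36306580e-05, 1.43122363e+00]), 'qvel': array([-0.00100692,  0.00198572,  0.00024188, -0.00081772, -0.00144679,
        0.00051915]), 'tau': array([-5.38212753e-04, -4.80477476e+01,  2.98818040e+01,  3.55368629e-04,
       -3.07847604e-04,  4.74237609e-06]), 'tcp_pos': array([0.17643264, 0.54731927, 0.25031168]), 'orientation': array([1.01008125e-05, 1.55291185e-01, 9.87868738e-01, 5.65851591e-05]), 'wrist_force': array([-0.71417715, -0.03181864,  0.26459109]), 'ft_torque': array([0.00606372, 0.0218977 , 0.01130459]), 'grip_force': 0.0, 'finger_gap': 0.0852889543725218}
```

View pics/top0.png

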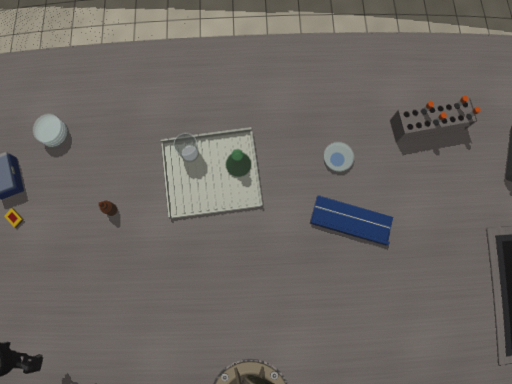

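View pics/side0.png

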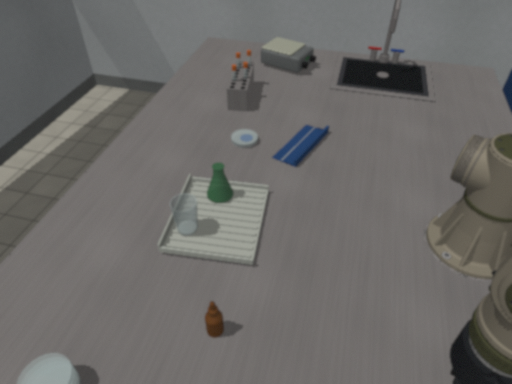

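The top view shows the board at about (212,174), with its front edge running (171,217)–(261,209). The strip is at (352,220) with its white line towards the far edge, so the lip already faces the robot. Next I'll measure both properly.

```bash
cat >> h.py <<'E'
def rays(c,uv,z):
    """intersect pixels (n,2) with plane z"""
    K=np.array(c["intrinsics"]);uv=np.asarray(uv,float)
    d=(uv-K[[0,1],[2,2]])/K[[0,1],[0,1]]; s=d.copy()
    for _ in range(20): s=d/(1+c["k1"]*(s**2).sum(-1,keepdims=True))
    R=np.array(c["R"]);o=-R.T@c["t"]; D=np.c_[s,np.ones(len(s))]@R
    return o+D*((z-o[2])/D[:,2])[:,None]
def blue(c,lo=40):
    f=c["frame"].astype(int); return (f[...,0]-f[...,2]>lo)&(f[...,0]-f[...,1]>lo*.6)
def rect(m):
    n,l,st,_=cv2.connectedComponentsWithStats(m.astype(np.uint8)); k=1+np.argmax(st[1:,4]); return l==k
E
python3 - <<'E'
from h import *
for n in ("top","side"):
    c=cam(n); W=world(c)
    m=blue(c)&(np.abs(W[...,0]-.5)<.12)&(np.abs(W[...,1]+.32)<.2)
    m=rect(cv2.morphologyEx(m.astype(np.uint8),cv2.MORPH_CLOSE,np.ones((5,5))))
    v,u=np.nonzero(m); p=rays(c,np.c_[u,v],.003)[:,:2]
    r=cv2.minAreaRect((p*1000).astype(np.float32)); print(n,"strip rect",r,len(u))
    # lap line: bright inside mask
    f=c["frame"].astype(int)
    wl=m&(f[...,2]>75)
    v,u=np.nonzero(wl); w=f[v,u,2]-50.; p=rays(c,np.c_[u,v],.003)[:,:2]
    cc=np.average(p,axis=0,weights=w); ev,V=np.linalg.eigh(np.cov((p-cc).T,aweights=w)); d=V[:,1]*np.sign(V[1,1])
    t=(p-cc)@d; print(" line",len(u),cc,d,t.min(),t.max(), np.degrees(np.arctan2(-d[0],d[1])), "mid",cc+d*(t.min()+t.max())/2)
    # lip height pts
    h=m&(W[...,2]>.018); print(" lip",h.sum(),W[h].mean(0))
    # board
    b=(f.min(-1)>120)&(np.abs(W[...,0]-.66)<.2)&(np.abs(W[...,1]-.07)<.22)
    b=rect(b); v,u=np.nonzero(b); p=rays(c,np.c_[u,v],.02)[:,:2]
    print(" board",cv2.minAreaRect((p*1000).astype(np.float32)),len(u))
    S=4; x0,y0,x1,y1=(140,120,400,250) if n=="top" else (150,120,340,270)
    g=c["frame"].copy(); g[m^cv2.erode(m.astype(np.uint8),np.ones((3,3))).astype(bool)]=(0,255,255);g[wl]=(0,0,255);g[b^cv2.erode(b.astype(np.uint8),np.ones((3,3))).astype(bool)]=(255,0,255)
    g=cv2.resize(g[y0:y1,x0:x1],None,fx=3,fy=3,interpolation=0); cv2.imwrite(f"pics/m_{n}.png",g)
E
```

```text
top strip rect ((504.373046875, -328.30474853515625), (242.5360870361328, 84.92581939697266), 71.32334899902344) 2183
 line 122 [ 0.51344306 -0.32785874] [0.32124112 0.94699744] -0.11708289592673382 0.11582767102815901 -18.737999169492234 mid [ 0.51324144 -0.32845309]
 lip 256 [ 0.46018674 -0.29591388  0.09217988]
 board ((659.2261962890625, 86.49687194824219), (232.457275390625, 272.55352783203125), 5.5954508781433105) 5035
side strip rect ((504.04339599609375, -341.40106201171875), (261.6773986816406, 78.70272064208984), 72.31474304199219) 890
 line 93 [ 0.51936521 -0.31820925] [0.32029902 0.94731649] -0.11818689894142032 0.0988163887319717 -18.681009185518718 mid [ 0.51626303 -0.32738425]
 lip 163 [ 0.4700439  -0.28951817  0.03378228]
 board ((661.3984985351562, 82.66584777832031), (234.68380737304688, 290.3849792480469), 4.93953800201416) 4791
```

View pics/m_top.png

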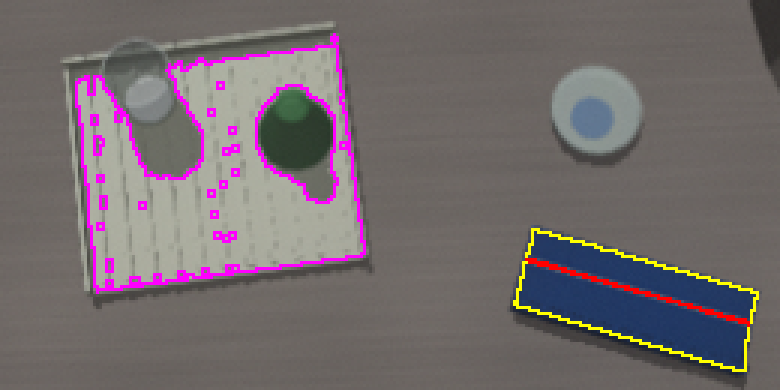

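```bash
cat >> h.py <<'E'
def trans(g,pts,dirn,L=6,S=8):
    """subpixel steepest bright->dark location along dirn from each pt"""
    t=np.arange(-L,L,1/S); out=[]
    d=np.array(dirn,float)
    for p in pts:
        q=(np.array(p)+t[:,None]*d).astype(np.float32)
        v=cv2.remap(g,q[:,0:1],q[:,1:2],cv2.INTER_CUBIC)[:,0]
        v=np.convolve(np.pad(v,8,'edge'),np.ones(9)/9,'same')[8:-8]
        k=np.gradient(v); w=np.clip(-k,0,None)**2; i=w.argmax(); s=slice(max(0,i-10),i+11)
        out.append(np.array(p)+d*(w[s]*t[s]).sum()/w[s].sum())
    return np.array(out)
def fit(p):
    p=p[:,:2]; 
    for _ in range(3):
        vx,vy,x,y=cv2.fitLine(p.astype(np.float32),cv2.DIST_HUBER,0,1e-4,1e-4).ravel()
        r=(p-[x,y])@[-vy,vx]; k=np.abs(r)<max(.0015,2*r.std()); p=p[k]
    s=np.sign(vy) if abs(vy)>abs(vx) else np.sign(vx)
    return np.array([x,y]),s*np.array([vx,vy]),r.std()
E
python3 - <<'E'
from h import *
c=cam("top"); g=c["frame"].min(-1).astype(np.float32)
def px(X):
    R=np.array(c["R"]);q=R@X+c["t"];s=q[:2]/q[2];s=s*(1+c["k1"]*(s@s));K=np.array(c["intrinsics"]);return s*K[[0,1],[0,1]]+K[[0,1],[2,2]]
us=np.arange(180,255,2.); pts=np.c_[us,216.5-(us-171)*8/90]
e=trans(g,pts,(0,1))
for z in (.01,.02):
    q,d,s=fit(rays(c,e,z)); print("front z",z,q,d,np.degrees(np.arctan2(-d[0],d[1])),s)
vs=np.arange(150,206,2.)
L=trans(g,np.c_[170.5-(215-vs)*8/80,vs],(-1,0),5); Rr=trans(g,np.c_[261-(207-vs)*9/78,vs],(1,0),5)
Q,D,_=fit(rays(c,e,.01)); 
for nm,E,zs in (("L",L,(.03,.0)),("R",Rr,(.03,.0))):
    for z in zs:
        a,b,s=fit(rays(c,E,z)); 
        M=np.c_[D,-b]; k=np.linalg.solve(M,a-Q); print(nm,z,"corner",Q+D*k[0],"dir",np.degrees(np.arctan2(b[1],b[0])),s)
# side cam front edge check
E
python3 - <<'E'
import cv2,glob
a=cv2.imread('pics/top0.png')[190:225,160:270]; cv2.imwrite('pics/edge.png',cv2.resize(a,None,fx=7,fy=7,interpolation=cv2.INTER_CUBIC))
E
```

```text
front z 0.01 [0.54457766 0.07549698] [-0.09317224  0.99565   ] 5.34613 0.0003780200999387518
front z 0.02 [0.5429838  0.07471433] [-0.093172    0.99565005] 5.346116 0.0003751045538563244
L 0.03 corner [0.53210336 0.20879877] dir 5.616265 0.0004909132484623396
L 0.0 corner [0.5316334  0.21382117] dir 5.616254 0.0005024500151567697
R 0.03 corner [ 0.5570996  -0.05831412] dir 5.3208394 0.00022486809686577
R 0.0 corner [ 0.5572146  -0.05954304] dir 5.320834 0.00023015263945299838
```

View pics/edge.png

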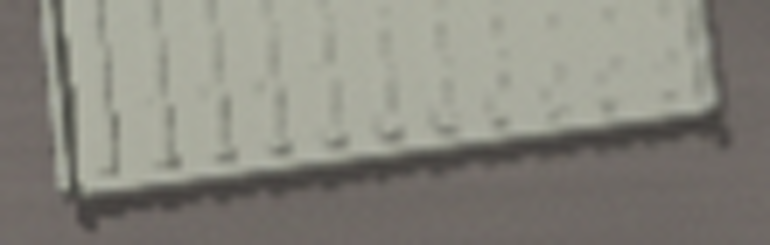

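Run:
```python
from h import *
c=cam("top"); g=c["frame"].min(-1).astype(np.float32)
for v in (170,185,200,208): print(v,"L",int(round(169-(215-v)*.1)), g[v,156:176].astype(int),"R",g[v,250:272].astype(int))
for u,v in ((168,215),(162.5,170),(261.8,205),(257.5,170)): print(u,v,rays(c,[[u,v]],.03)[0],rays(c,[[u,v]],.0)[0])
c=cam("side"); f=c["frame"]; cv2.imwrite("pics/side_e.png",cv2.resize(f[165:280,150:285],None,fx=5,fy=5,interpolation=cv2.INTER_CUBIC))
```

```text
170 L 164 [100  98  99  99  98  99  99  95 151 105  87 159 164 161 162 158 118 159
 162 163] R [130 157 158 160 157 143 138 114  72  85 100  99 100 100  98  99  99  99
 100 100  98  97]
185 L 166 [101 103 102 102 104 101 105 101 105 139 148  71 103 160 160 155 158 136
 134 160] R [124 150 160 155 154 158 156 142 142 122  79  88  99  97  97  97  97  99
  96  99  97  98]
200 L 168 [102 101 101 100 102 101 101 102 103 102 105 154 100  91 158 160 160 160
 154 130] R [158 157 156 156 156 156 156 158 156 140 140 122  86  91 101 102 102 102
 103 103 104 102]
208 L 168 [102 102 103 103 103 100 104 104 103 104 104 117 150  81  96 159 158 160
 157 150] R [ 69  69  68  68  69  68  67  66  68  67  67  68  69  74  91 101 100 101
 100 101 101 102]
168 215 [0.53611201 0.21850192 0.03      ] [0.54076972 0.22424737 0.        ]
162.5 170 [0.67316973 0.23505089 0.03      ] [0.68104838 0.24118524 0.        ]
261.8 205 [ 0.55512423 -0.05793952  0.03      ] [ 0.56022874 -0.05869062  0.        ]
257.5 170 [ 0.6612837 -0.0497569  0.03     ] [ 0.66888303 -0.05031571  0.        ]
```

View pics/side_e.png

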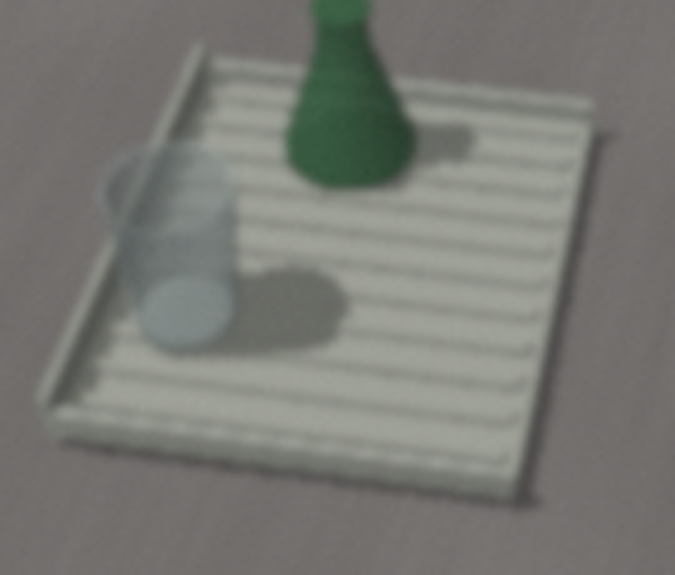

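The board's front edge is at about (0.544, 0.0795) with yaw 5.4°. The strip has yaw −18.7° and its grip point is at about (0.466, −0.3125). Now a helper to work out the moves.

```bash
cat > mv.py <<'E'
import sys,numpy as np
from scipy.spatial.transform import Rotation as Ro
def shares(p,q,P,yaw):
    """p,q current; P target; yaw(deg)= direction of tool y, tool z down"""
    R=Ro.from_quat(np.r_[q[1:],q[0]]); a=np.radians(yaw)
    y=np.array([np.cos(a),np.sin(a),0]);z=np.array([0,0,-1.]); T=Ro.from_matrix(np.c_[np.cross(y,z),y,z])
    return np.round(np.r_[R.inv().apply(np.array(P)-p)/.5,(R.inv()*T).as_rotvec()/(2*np.pi)],4).tolist()
def quat(yaw):
    a=np.radians(yaw);y=np.array([np.cos(a),np.sin(a),0]);z=np.array([0,0,-1.])
    return np.roll(Ro.from_matrix(np.c_[np.cross(y,z),y,z]).as_quat(),1)
E
python3 - <<'E'
from mv import *
from workcell import env
s=env.get_state()
W=[((.40,.32,.25),27),((.47,.02,.25),-18.74),((.4659,-.3125,.2),-18.74)]
p,q=s["tcp_pos"],s["orientation"]
for P,y in W: print(shares(p,q,P,y)); p,q=np.array(P),quat(y)
E
```

```text
[-0.565, -0.2955, 0.0007, 0.0, -0.0, 0.1254]
[-0.5982, -0.1477, 0.0, 0.0, 0.0, 0.1271]
[-0.6324, 0.2059, 0.1, 0.0, 0.0, 0.0]
```

>>> carry_out(
  increments=[
    [[-0.565, -0.2955, 0, 0, 0, 0.1254], [-0.565, -0.2955, 0, 0, 0, 0.1254], [-0.565, -0.2955, 0, 0, 0, 0.1254], [-0.565, -0.2955, 0, 0, 0, 0.1254], [-0.565, -0.2955, 0, 0, 0, 0.1254]],
  ],
  jaw=0,
)

```text
clock: 1.98
tcp_pos: [0.3968, 0.323, 0.2506]
orientation: [0.0, 0.524, 0.852, 0.0]
wrist_force: [0.3, 0.6, 0.6]
finger_gap: 0.0849
grip_force: 0.0
```

Run:
```python
from mv import *
from workcell import env
s=env.get_state();print(s["clock"],s["tcp_pos"],s["orientation"],s["qvel"])
print(shares(s["tcp_pos"],s["orientation"],(.47,.02,.25),-18.74))
```

```text
1.975 [0.39679909 0.32301576 0.25056554] [1.85668956e-04 5.23516893e-01 8.52015157e-01 4.47058010e-04] [-9.75219727e-01  3.94558137e-02  4.60012903e-02  2.87279716e-03
  3.29184838e-04 -7.02911762e-01]
[-0.6068, -0.1432, 0.0009, 0.0001, -0.0001, 0.1267]
```

>>> carry_out(
  increments=[
    [[-0.598, -0.148, 0, 0, 0, 0.127], [-0.598, -0.148, 0, 0, 0, 0.127], [-0.598, -0.148, 0, 0, 0, 0.127], [-0.598, -0.148, 0, 0, 0, 0.127], [-0.598, -0.148, 0, 0, 0, 0.127]],
  ],
)

```text
clock: 2.6
tcp_pos: [0.4656, 0.0224, 0.2506]
orientation: [0.0, 0.814, 0.581, 0.0]
wrist_force: [1.7, -0.3, 0.5]
finger_gap: 0.0856
grip_force: 0.0
```

>>> carry_out(
  increments=[
    [[-0.632, 0.206, 0.1, 0, 0, 0], [-0.632, 0.206, 0.1, 0, 0, 0], [-0.632, 0.206, 0.1, 0, 0, 0], [-0.632, 0.206, 0.1, 0, 0, 0], [-0.632, 0.206, 0.1, 0, 0, 0]],
  ],
)

```text
clock: 3.22
tcp_pos: [0.4614, -0.2867, 0.2037]
orientation: [0.0, 0.813, 0.583, 0.0]
wrist_force: [1.0, -0.8, -0.5]
finger_gap: 0.0852
grip_force: 0.0
```

>>> carry_out(
  increments=[
    [[0, 0, 0, 0, 0, 0], [0, 0, 0, 0, 0, 0], [0, 0, 0, 0, 0, 0]],
  ],
)

```text
clock: 3.6
tcp_pos: [0.4618, -0.2832, 0.2041]
orientation: [-0.0, 0.812, 0.583, 0.0]
wrist_force: [0.6, 0.3, 0.5]
finger_gap: 0.0856
grip_force: 0.0
```

Run:
```python
from mv import *
from workcell import env
s=env.get_state();print(s["clock"],s["tcp_pos"],s["orientation"])
print(shares(s["tcp_pos"],s["orientation"],(.4659,-.3125,.06),-18.74))
```

```text
3.6 [ 0.46180391 -0.28319873  0.20411727] [-4.99494472e-05  8.12269343e-01  5.83282517e-01  1.33683993e-04]
[-0.053, 0.0265, 0.2882, 0.0, -0.0, 0.0003]
```

>>> carry_out(
  increments=[
    [[-0.053, 0.0265, 0.288, 0, 0, 0], [-0.053, 0.0265, 0.288, 0, 0, 0], [-0.053, 0.0265, 0.288, 0, 0, 0], [-0.053, 0.0265, 0.288, 0, 0, 0], [-0.053, 0.0265, 0.288, 0, 0, 0]],
  ],
  jaw=0.5,
  squeeze=40,
)

```text
clock: 4.22
tcp_pos: [0.4668, -0.3135, 0.0614]
orientation: [0.001, 0.812, 0.583, 0.0]
wrist_force: [0.3, -0.0, -0.7]
finger_gap: 0.0428
grip_force: 0.0
```

Run:
```python
from mv import *
from h import *
s=env.get_state();print(s["clock"],s["tcp_pos"],s["finger_gap"])
print(shares(s["tcp_pos"],s["orientation"],(.4659,-.3125,.026),-18.74))
c=cam("top"); d=cam("side"); a=cv2.resize(c["frame"][180:260,290:410],None,fx=5,fy=5,interpolation=2); b=cv2.resize(d["frame"][105:185,260:345],None,fx=5,fy=5,interpolation=2)
cv2.imwrite("pics/pre.png",np.hstack([a[:, :],b])[:,:800] if 0 else cv2.resize(np.hstack([a,b]),(800,312)))
```

```text
4.225 [ 0.4667646  -0.31351579  0.06135398] 0.0428364593271848
[0.0014, -0.0024, 0.0707, 0.0003, 0.0001, 0.0003]
```

View pics/pre.png

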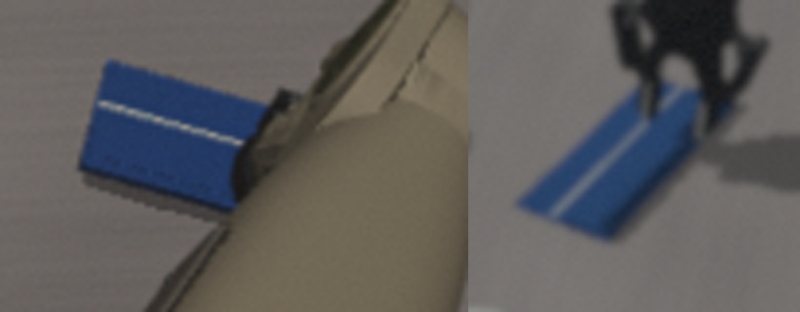

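The side view (right half) shows the fingers straddling the lip near (680,120). I'll descend and close.

>>> carry_out(
  increments=[
    [[0, 0, 0.04, 0, 0, 0], [0, 0, 0.068, 0, 0, 0], [0, 0, 0.068, 0, 0, 0]],
  ],
)

```text
clock: 4.7
tcp_pos: [0.4652, -0.3132, 0.0253]
orientation: [-0.001, 0.813, 0.583, -0.0]
wrist_force: [0.3, 0.4, 0.6]
finger_gap: 0.0424
grip_force: 0.0
```

>>> carry_out(
  increments=[
    [[0, 0, 0, 0, 0, 0], [0, 0, 0, 0, 0, 0], [0, 0, 0, 0, 0, 0], [0, 0, 0, 0, 0, 0], [0, 0, 0, 0, 0, 0]],
  ],
  jaw=1,
  squeeze=60,
)

```text
clock: 5.32
tcp_pos: [0.4663, -0.3144, 0.0267]
orientation: [0.001, 0.813, 0.583, 0.0]
wrist_force: [0.4, 0.4, 6.0]
finger_gap: 0.0086
grip_force: 61.1
```

Run:
```python
from mv import *
from h import *
s=env.get_state();print(s["clock"],s["tcp_pos"],s["orientation"],s["finger_gap"],s["grip_force"],s["wrist_force"])
W=[((.4659,-.3125,.10),-18.74),((.44,-.12,.10),-6),((.4294,.0687,.10),5.4)]
p,q=s["tcp_pos"],s["orientation"]
for P,y in W: print(shares(p,q,P,y)); p,q=np.array(P),quat(y)
```

```text
5.325 [ 0.46625878 -0.31436179  0.02665092] [7.98669683e-04 8.12758328e-01 5.82600386e-01 2.27805743e-04] 0.008636530907786877 61.1104953289032 [0.40616672 0.38562394 5.95866437]
[0.0032, -0.0016, -0.1467, 0.0002, 0.0001, 0.0]
[0.3479, -0.1727, 0.0, 0.0, 0.0, -0.0354]
[0.3731, -0.0605, 0.0, 0.0, 0.0, -0.0317]
```

>>> carry_out(
  increments=[
    [[0, 0, -0.05, 0, 0, 0], [0, 0, -0.1, 0, 0, 0], [0, 0, -0.1, 0, 0, 0]],
  ],
)

```text
clock: 5.7
tcp_pos: [0.4667, -0.3147, 0.0771]
orientation: [0.002, 0.813, 0.583, 0.0]
wrist_force: [1.0, -0.9, -2.3]
finger_gap: 0.0086
grip_force: 60.2
```

>>> carry_out(
  increments=[
    [[0.07, -0.0345, 0, 0, 0, -0.007], [0.14, -0.069, 0, 0, 0, -0.014], [0.21, -0.1035, 0, 0, 0, -0.021], [0.28, -0.138, 0, 0, 0, -0.028], [0.348, -0.173, 0, 0, 0, -0.0354]],
  ],
)

```text
clock: 6.32
tcp_pos: [0.4384, -0.1197, 0.0743]
orientation: [-0.001, 0.743, 0.67, -0.0]
wrist_force: [0.1, 0.4, -1.6]
finger_gap: 0.0086
grip_force: 60.2
```

>>> carry_out(
  increments=[
    [[0.0746, -0.012, 0, 0, 0, -0.0063], [0.149, -0.024, 0, 0, 0, -0.0127], [0.224, -0.036, 0, 0, 0, -0.019], [0.298, -0.048, 0, 0, 0, -0.0253], [0.373, -0.0605, 0, 0, 0, -0.0317]],
  ],
)

```text
clock: 6.95
tcp_pos: [0.4278, 0.0685, 0.0745]
orientation: [-0.001, 0.672, 0.74, -0.001]
wrist_force: [0.9, -1.0, -1.7]
finger_gap: 0.0088
grip_force: 60.2
```

>>> carry_out(
  increments=[
    [[0, 0, 0, 0, 0, 0], [0, 0, 0, 0, 0, 0]],
  ],
)

```text
clock: 7.2
tcp_pos: [0.4284, 0.0672, 0.0749]
orientation: [-0.0, 0.673, 0.74, -0.001]
wrist_force: [-0.0, 0.3, -1.7]
finger_gap: 0.0087
grip_force: 60.2
```

Run:
```python
from mv import *
from h import *
P=[]
for i in range(5): cam("side"); s=env.get_state();P.append(np.r_[s["tcp_pos"],s["orientation"],s["wrist_force"]])
m=np.mean(P,0);print(s["clock"],m.round(4),np.std(P,0)[:3].round(4),s["finger_gap"],s["grip_force"])
print("yaw",2*np.degrees(np.arctan2(m[5],m[4]))-90)
c=cam("top"); d=cam("side"); a=cv2.resize(c["frame"][180:290,140:280],None,fx=3,fy=3,interpolation=2); b=cv2.resize(d["frame"][170:280,150:330],None,fx=3,fy=3,interpolation=2)
cv2.imwrite("pics/carry.png",cv2.resize(np.hstack([a,b]),(800,275)))
```

```text
7.45 [ 4.2890e-01  6.6600e-02  7.5400e-02 -2.0000e-04  6.7340e-01  7.3930e-01
 -2.0000e-04  3.6500e-02 -3.0130e-01 -2.1675e+00] [0.0002 0.0001 0.0002] 0.008747613386748966 60.160746574401855
yaw 5.3459373840034345
```

View pics/carry.png

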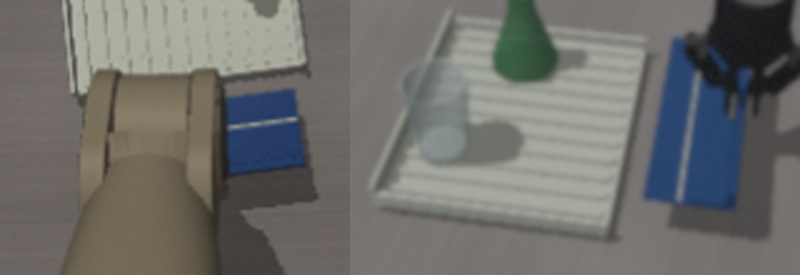

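The strip is level in the jaws and parallel to the board edge: line from (228,126) to (297,120) in the left picture. Next I'll measure the held strip's tilt and offset using depth.

```bash
cat > held.py <<'E'
from h import *
def held(n,z=None,off=0):
    c=cam(n);W=world(c);f=c["frame"].astype(int)
    near=(np.abs(W[...,0]-.50)<.16)&(np.abs(W[...,1]-.07)<.17)&(W[...,2]<.12)
    m0=blue(c)&near; m=rect(cv2.morphologyEx(m0.astype(np.uint8),cv2.MORPH_CLOSE,np.ones((5,5))))
    inner=cv2.erode((m0&m).astype(np.uint8),np.ones((3,3))).astype(bool)
    P=W[inner]; 
    k=np.ones(len(P),bool)
    for _ in range(4):
        A=np.c_[P[k][:,:2]-[.46,.07],np.ones(k.sum())]; s=np.linalg.lstsq(A,P[k][:,2],rcond=None)[0]
        r=P[:,2]-np.c_[P[:,:2]-[.46,.07],np.ones(len(P))]@s; k=np.abs(r)<.004
    print(n,"plane slopes x,y",s.round(4),k.sum(),len(P))
    wl=m&(f[...,2]>75)&(f.max(-1)-f.min(-1)<90)&near
    v,u=np.nonzero(wl); zz=s[2] if z is None else z
    p=rays(c,np.c_[u,v],zz); q,d,sd=fit(p); t=(p[:,:2]-q)@d
    print(" line z",round(float(zz),4),"n",len(u),"yaw",np.degrees(np.arctan2(-d[0],d[1])),sd,"ends",q+d*t.min(),q+d*t.max())
    return c,q,d
E
python3 - <<'E'
from held import *
for n in("top","side"): held(n,.0515)
E
```

```text
top plane slopes x,y [-0.0212  0.0106  0.0526] 483 610
 line z 0.0515 n 54 yaw 5.4353795 0.001584982076032552 ends [ 0.48816924 -0.04380576] [0.48079187 0.03372762]
side plane slopes x,y [-0.0034 -0.0006  0.054 ] 1111 1185
 line z 0.0515 n 161 yaw 5.3588476 0.002407395853695094 ends [0.48376227 0.01637723] [0.46757799 0.18891164]
```

>>> carry_out(
  increments=[
    [[0, 0, 0.03, 0, 0, 0], [0, 0, 0.06, 0, 0, 0], [0, 0, 0.084, 0, 0, 0], [0, 0, 0.093, 0, 0, 0], [0, 0, 0.093, 0, 0, 0]],
  ],
)

```text
clock: 8.28
tcp_pos: [0.4289, 0.0673, 0.0292]
orientation: [-0.0, 0.673, 0.74, -0.0]
wrist_force: [-0.6, -0.0, -1.9]
finger_gap: 0.0086
grip_force: 60.1
```

Run:
```python
from held import *
from mv import *
for n in("top","side"): held(n,.006)
P=[]
for i in range(5): cam("side"); s=env.get_state();P.append(np.r_[s["tcp_pos"],s["orientation"],s["wrist_force"]])
m=np.mean(P,0);print(s["clock"],m.round(4))
c=cam("top"); g=c["frame"].min(-1).astype(np.float32)
us=np.arange(227,258,2.); e=trans(g,np.c_[us,216.5-(us-171)*8/90],(0,1)); print("edge",fit(rays(c,e,.01)))
print(shares(m[:3],m[3:7],(.4944,.0745,m[2]),5.4))
```

```text
top plane slopes x,y [-0.0071 -0.0062  0.0044] 433 548
 line z 0.006 n 52 yaw 5.8467007 0.0017040636164803813 ends [ 0.48780512 -0.04124926] [0.48018599 0.03315649]
side plane slopes x,y [0.0003 0.0004 0.0077] 1037 1116
 line z 0.006 n 157 yaw 5.3679795 0.002463670853113333 ends [0.48334813 0.02125898] [0.46748429 0.1900879 ]
8.625 [ 4.2940e-01  6.7400e-02  2.9700e-02  3.0000e-04  6.7280e-01  7.3980e-01
  3.0000e-04 -1.4320e-01 -3.2700e-02 -1.6353e+00]
edge (array([0.55163604, 0.0007869 ], dtype=float32), array([-0.09533432,  0.9954453 ], dtype=float32), np.float64(0.0003419834987247583))
[0.0019, 0.1307, 0.0001, 0.0001, 0.0, 0.0001]
```

>>> carry_out(
  increments=[
    [[0, 0.03, 0, 0, 0, 0], [0, 0.05, 0, 0, 0, 0], [0, 0.065, 0, 0, 0, 0], [0, 0.08, 0, 0, 0, 0], [0, 0.08, 0, 0, 0, 0]],
  ],
)

```text
clock: 9.3
tcp_pos: [0.4696, 0.0712, 0.0293]
orientation: [0.0, 0.673, 0.74, 0.0]
wrist_force: [0.3, 0.9, -2.7]
finger_gap: 0.0085
grip_force: 60.1
```

>>> carry_out(
  increments=[
    [[0, 0.01, 0, 0, 0, 0], [0, 0.02, 0, 0, 0, 0], [0, 0.03, 0, 0, 0, 0], [0, 0.04, 0, 0, 0, 0], [0, 0.04, 0, 0, 0, 0]],
  ],
)

```text
clock: 9.93
tcp_pos: [0.4894, 0.0731, 0.0294]
orientation: [0.0, 0.673, 0.74, 0.0]
wrist_force: [-0.2, -0.6, -1.9]
finger_gap: 0.0086
grip_force: 60.1
```

Run:
```python
from held import *
for n in("top","side"): held(n,.006)
P=[]
for i in range(5): cam("side"); s=env.get_state();P.append(np.r_[s["tcp_pos"],s["orientation"],s["wrist_force"]])
m=np.mean(P,0);print(s["clock"],m.round(4))
c=cam("top"); d=cam("side"); a=cv2.resize(c["frame"][190:240,215:275],None,fx=7,fy=7,interpolation=2); b=cv2.resize(d["frame"][190:260,215:290],None,fx=5,fy=5,interpolation=2)
cv2.imwrite("pics/ins.png",np.hstack([a,b]))
```

```text
top plane slopes x,y [-0.0966 -0.0247  0.01  ] 238 343Traceback (most recent call last):
  File "<stdin>", line 2, in <module>
  File "held.py", line 15, in held
    p=rays(c,np.c_[u,v],zz); q,d,sd=fit(p); t=(p[:,:2]-q)@d
                                    ~~~^^^
  File "h.py", line 39, in fit
    vx,vy,x,y=cv2.fitLine(p.astype(np.float32),cv2.DIST_HUBER,0,1e-4,1e-4).ravel()
              ~~~~~~~~~~~^^^^^^^^^^^^^^^^^^^^^^^^^^^^^^^^^^^^^^^^^^^^^^^^^
cv2.error: OpenCV(4.12.0) /io/opencv/modules/imgproc/src/linefit.cpp:50: error: (-215:Assertion failed) count > 0 in function 'fitLine2D_wods'
```

Run:
```python
from h import *
P=[]
for i in range(4): cam("side"); s=env.get_state();P.append(np.r_[s["tcp_pos"],s["orientation"],s["wrist_force"]])
m=np.mean(P,0);print(s["clock"],m.round(4))
c=cam("top"); d=cam("side"); a=cv2.resize(c["frame"][190:240,215:275],None,fx=7,fy=7,interpolation=2); b=cv2.resize(d["frame"][190:260,215:290],None,fx=5,fy=5,interpolation=2)
cv2.imwrite("pics/ins.png",np.hstack([a,b]))
g=c["frame"].min(-1).astype(np.float32)
us=np.arange(230,256,2.); e=trans(g,np.c_[us,216.5-(us-171)*8/90],(0,1)); print("edge",fit(rays(c,e,.01)))
for u in (236,242,248): print(u,c["frame"][204:222,u].tolist())
```

```text
10.175 [ 4.8850e-01  7.3000e-02  2.9200e-02 -2.0000e-04  6.7280e-01  7.3980e-01
 -1.0000e-04 -8.3760e-01 -1.9830e-01 -1.5684e+00]
edge (array([0.55121934, 0.00259028], dtype=float32), array([-0.09601485,  0.9953799 ], dtype=float32), np.float64(0.00025705963535604595))
236 [[159, 171, 171], [160, 172, 171], [160, 172, 170], [161, 175, 173], [158, 172, 170], [105, 108, 105], [71, 55, 46], [114, 98, 84], [128, 114, 98], [115, 85, 66], [108, 64, 42], [106, 63, 39], [106, 62, 40], [105, 62, 39], [105, 64, 40], [104, 62, 39], [103, 61, 40], [103, 62, 40]]
242 [[158, 171, 170], [158, 172, 169], [160, 173, 172], [161, 172, 171], [114, 115, 110], [71, 58, 49], [110, 95, 80], [125, 115, 102], [112, 84, 67], [107, 64, 42], [105, 62, 40], [104, 63, 41], [104, 64, 42], [104, 61, 40], [105, 62, 41], [105, 62, 40], [106, 63, 42], [102, 59, 37]]
248 [[151, 163, 162], [155, 167, 166], [160, 171, 170], [122, 127, 123], [74, 63, 56], [73, 59, 51], [123, 128, 127], [119, 103, 96], [105, 66, 45], [103, 61, 39], [103, 63, 41], [104, 61, 41], [103, 61, 39], [103, 61, 39], [105, 62, 41], [102, 61, 39], [101, 60, 39], [101, 60, 39]]
```

View pics/ins.png

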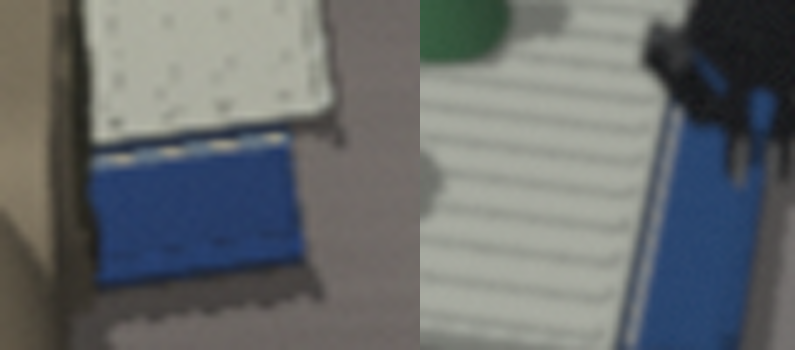

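```bash
cat > gap.py <<'E'
from h import *
def gap(z):
    c=cam("top"); f=c["frame"].astype(np.float32); g=f.min(-1)
    us=np.arange(230,256.); e=trans(g,np.c_[us,216.5-(us-171)*8/90],(0,1)); Q,D,_=fit(rays(c,e,.01)); N=np.array([D[1],-D[0]])
    L=[]
    for u,ev in e:
        v0=int(np.ceil(ev+.8)); v=np.arange(v0,v0+6); w=np.clip(f[v,int(u),2]-47,0,None)
        if w.sum()>30: L.append((u,(w*v).sum()/w.sum()))
    if L:
        p=rays(c,np.array(L),z)[:,:2]; r=(p-Q)@N; q,d,_=fit(p)
        print("line-edge mm (median)",1000*np.median(r),len(L),"yaw line",np.degrees(np.arctan2(-d[0],d[1])),"edge",np.degrees(np.arctan2(-D[0],D[1])),Q+D*((.0-Q[1])/D[1]))
E
python3 - <<'E'
from gap import *
gap(.0058); gap(.0058)
c=cam("side"); W=world(c); f=c["frame"].astype(int)
# side: scan rows across edge & line
for v in (225,235,245): print(v,[(u,f[v,u].tolist()) for u in range(252-(v-225)//4-6,252-(v-225)//4+12)])
E
```

```text
line-edge mm (median) -7.469982581470656 22 yaw line 5.195162 edge 5.4699817 [0.55143535 0.        ]
line-edge mm (median) -7.599204367212703 21 yaw line 5.3136864 edge 5.5085993 [0.5515185 0.       ]
225 [(246, [158, 168, 165]), (247, [160, 169, 167]), (248, [161, 170, 167]), (249, [159, 169, 166]), (250, [159, 168, 165]), (251, [160, 170, 167]), (252, [159, 169, 167]), (253, [159, 169, 166]), (254, [159, 169, 166]), (255, [159, 169, 166]), (256, [160, 170, 167]), (257, [159, 168, 166]), (258, [157, 167, 164]), (259, [151, 159, 156]), (260, [132, 136, 132]), (261, [105, 101, 95]), (262, [105, 94, 85]), (263, [121, 109, 100])]
235 [(244, [149, 158, 155]), (245, [146, 156, 153]), (246, [147, 156, 154]), (247, [148, 157, 154]), (248, [147, 156, 153]), (249, [146, 155, 152]), (250, [144, 153, 150]), (251, [142, 151, 148]), (252, [141, 150, 147]), (253, [141, 149, 147]), (254, [138, 147, 144]), (255, [137, 145, 143]), (256, [138, 147, 144]), (257, [142, 150, 147]), (258, [127, 130, 127]), (259, [104, 100, 93]), (260, [107, 97, 89]), (261, [124, 115, 106])]
245 [(241, [158, 168, 166]), (242, [160, 170, 167]), (243, [159, 170, 166]), (244, [160, 170, 167]), (245, [161, 170, 167]), (246, [159, 170, 167]), (247, [159, 168, 166]), (248, [159, 170, 167]), (249, [160, 170, 167]), (250, [160, 169, 167]), (251, [158, 169, 165]), (252, [159, 169, 166]), (253, [159, 168, 165]), (254, [157, 167, 163]), (255, [146, 154, 152]), (256, [124, 126, 123]), (257, [102, 95, 89]), (258, [109, 100, 92])]
```

>>> carry_out(
  increments=[
    [[0, 0.005, 0, 0, 0, 0], [0, 0.01, 0, 0, 0, 0], [0, 0.01, 0, 0, 0, 0]],
  ],
)

```text
clock: 10.8
tcp_pos: [0.4941, 0.0735, 0.0294]
orientation: [0.0, 0.673, 0.74, 0.0]
wrist_force: [0.2, 1.0, -2.0]
finger_gap: 0.0089
grip_force: 60.1
```

Run:
```python
from gap import *
s=env.get_state();print(s["clock"],s["tcp_pos"],s["wrist_force"])
gap(.0058); c=cam("top");W=world(c)
for u in (236,242,248): print(u,c["frame"][206:213,u].tolist(),[(w*1000).round(1).tolist() for w in W[206:213,u][:,[0,2]]])
d=cam("side");W=world(d)
for v in (235,245): u0=253-(v-235)//3;print(v,u0,d["frame"][v,u0:u0+14,2].tolist(),[(w*1000).round(0).tolist() for w in W[v,u0:u0+14][:,[0,2]]])
b=d["frame"][195:270,190:290]; a=c["frame"][195:235,215:275]
cv2.imwrite("pics/near.png",np.hstack([cv2.resize(a,(450,300),interpolation=cv2.INTER_NEAREST),cv2.resize(b[15:65,30:88],(348,300),interpolation=cv2.INTER_NEAREST)]))
```

```text
10.8 [0.4941498  0.07352589 0.02935608] [ 0.16807823  0.98456172 -1.98746002]
line-edge mm (median) -2.3996196095251237 12 yaw line 5.4940376 edge 6.020829 [0.55161285 0.        ]
236 [[160, 172, 171], [159, 174, 172], [157, 171, 169], [113, 123, 120], [82, 78, 72], [94, 63, 47], [107, 65, 42]] [[557.9, 13.8], [553.9, 19.8], [552.8, 8.2], [549.7, 9.0], [546.4, 10.9], [544.6, 3.3], [541.4, 4.5]]
242 [[160, 173, 172], [163, 173, 172], [116, 122, 120], [87, 88, 84], [99, 72, 60], [107, 64, 42], [106, 63, 41]] [[556.7, 16.6], [553.7, 16.9], [551.8, 10.3], [549.1, 8.4], [547.2, 1.6], [543.9, 3.3], [540.6, 5.1]]
248 [[159, 170, 169], [121, 128, 125], [91, 100, 100], [79, 72, 70], [93, 58, 39], [105, 62, 41], [104, 63, 41]] [[556.6, 13.2], [553.4, 14.2], [551.8, 5.9], [549.2, 3.5], [545.6, 7.1], [542.9, 4.7], [539.3, 8.5]]
235 253 [147, 145, 142, 145, 147, 134, 103, 76, 55, 45, 43, 42, 42, 43] [[553.0, 18.0], [550.0, 22.0], [547.0, 22.0], [545.0, 19.0], [543.0, 17.0], [540.0, 18.0], [540.0, 8.0], [538.0, 7.0], [534.0, 10.0], [532.0, 8.0], [530.0, 6.0], [527.0, 9.0], [524.0, 9.0], [522.0, 7.0]]
245 250 [166, 166, 166, 166, 163, 153, 130, 100, 73, 53, 44, 40, 42, 42] [[552.0, 17.0], [549.0, 19.0], [546.0, 20.0], [544.0, 17.0], [542.0, 18.0], [539.0, 17.0], [537.0, 19.0], [536.0, 9.0], [534.0, 8.0], [532.0, 7.0], [529.0, 7.0], [526.0, 10.0], [524.0, 7.0], [521.0, 9.0]]
```

View pics/near.png

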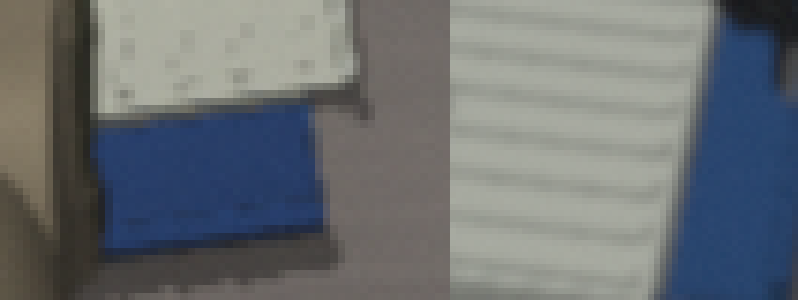

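The white line now shows only as a thin shaded sliver at the board edge (left picture, rows ~95–125), so it is within about 1–2 mm. I'll go 1 mm further and lower onto the bench.

>>> carry_out(
  increments=[
    [[0, 0.002, 0, 0, 0, 0], [0, 0.002, 0.003, 0, 0, 0], [0, 0.002, 0.005, 0, 0, 0], [0, 0.002, 0.005, 0, 0, 0]],
  ],
)

```text
clock: 11.45
tcp_pos: [0.4947, 0.0736, 0.0268]
orientation: [-0.0, 0.673, 0.74, 0.0]
wrist_force: [1.0, 0.4, -2.0]
finger_gap: 0.0088
grip_force: 60.2
```

>>> carry_out(
  increments=[
    [[0, 0, 0.002, 0, 0, 0], [0, 0, 0.004, 0, 0, 0], [0, 0, 0.004, 0, 0, 0]],
  ],
)

```text
clock: 11.82
tcp_pos: [0.4948, 0.0736, 0.0266]
orientation: [0.0, 0.673, 0.74, 0.0]
wrist_force: [-5.7, -0.1, 16.3]
finger_gap: 0.0088
grip_force: 62.7
```

Run:
```python
from gap import *
s=env.get_state();print(s["clock"],s["tcp_pos"],s["wrist_force"],s["ft_torque"])
gap(.003); c=cam("top");d=cam("side")
for u in (232,236,240,244,248): print(u,c["frame"][206:214,u,:].tolist())
g=c["frame"].min(-1).astype(np.float32); vs=np.arange(150,200,2.)
print("R rim",fit(rays(c,trans(g,np.c_[261-(207-vs)*9/78,vs],(1,0),5),.03))[0])
f=c["frame"].astype(int)
for v in (216,220,224): # right end of strip in px
    r=f[v,240:275,0]-f[v,240:275,2]; k=np.where(r>30)[0].max(); u=240+k+(r[k+1]/r[k] if 0 else .5); print(v,r[k-2:k+3],rays(c,[[u,v]],.003)[0])
W=world(d); m=blue(d)&(np.abs(W[...,0]-.48)<.12)&(np.abs(W[...,1]-.07)<.2)&(W[...,2]<.05); m=rect(m); print("left end",np.sort(W[m][:,1])[-8:].round(4), "top right ")
P=W[cv2.erode(m.astype(np.uint8),np.ones((5,5)))>0]; print("flange plane",np.linalg.lstsq(np.c_[P[:,:2]-[.5,.07],np.ones(len(P))],P[:,2],rcond=None)[0])
for n,C in(("top",0),("side",0)):
  for o in("beaker","flask","petri_dish","dropper_bottle"): print(n,o,[(np.round(x["position"],3).tolist(),round(x["score"],2)) for x in env.find_in(n,o)[:1]])
cv2.imwrite("pics/fin.png",np.hstack([cv2.resize(c["frame"][195:235,215:275],(450,300),interpolation=2),cv2.resize(d["frame"][195:270,190:277],(348,300),interpolation=2)]))
```

```text
11.825 [0.49476766 0.07360743 0.02661891] [-5.70612668 -0.06498034 16.3062147 ] [-0.08348746  1.21348711  0.04500551]
line-edge mm (median) -1.1478268999361023 9 yaw line 5.5904045 edge 5.7564054 [0.5510395 0.       ]
232 [[153, 166, 164], [142, 153, 152], [150, 162, 161], [127, 136, 135], [99, 109, 110], [78, 72, 68], [96, 60, 41], [106, 63, 40]]
236 [[160, 172, 171], [160, 174, 172], [157, 171, 169], [114, 124, 123], [79, 76, 73], [72, 56, 47], [96, 58, 39], [108, 64, 43]]
240 [[151, 163, 162], [158, 171, 170], [126, 137, 137], [96, 104, 103], [77, 68, 64], [95, 58, 40], [105, 63, 39], [106, 63, 40]]
244 [[160, 172, 171], [158, 171, 170], [110, 121, 122], [76, 72, 69], [73, 53, 42], [93, 56, 37], [103, 61, 40], [105, 62, 42]]
248 [[159, 170, 169], [125, 133, 131], [92, 98, 97], [77, 68, 63], [93, 56, 39], [103, 61, 38], [106, 63, 43], [102, 61, 40]]
R rim [ 0.6285317 -0.0516886]
216 [ 63  59  51  13 -10] [ 0.52713647 -0.04139627  0.003     ]
220 [62 59 35  3 -9] [ 0.51501138 -0.04387493  0.003     ]
224 [50 45 38  8 -9] [ 0.50304273 -0.04337861  0.003     ]
left end [0.1959 0.1959 0.1959 0.1961 0.1963 0.1965 0.1965 0.1966] top right 
flange plane [-0.30195202 -0.02333952  0.01170716]
top beaker [([0.683, 0.07, 0.015], 0.64)]
top flask [([0.675, 0.007, 0.067], 0.58)]
top petri_dish [([0.697, -0.296, 0.012], 0.89)]
top dropper_bottle [([0.562, 0.391, 0.057], 0.48)]
side beaker [([0.722, 0.172, 0.085], 0.79)]
side flask [([0.681, 0.026, 0.061], 0.77)]
side petri_dish [([0.698, -0.289, 0.018], 0.82)]
side dropper_bottle [([0.56, 0.411, 0.052], 0.79)]
```

View pics/fin.png

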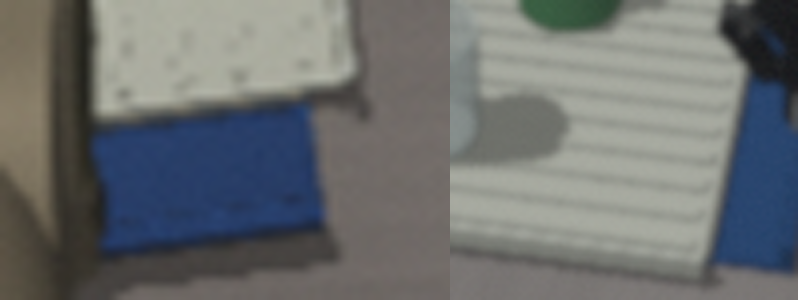

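The line is level with the edge, the strip is parallel and centred, and the board and glassware haven't moved. I'll grip harder and press more firmly.

>>> carry_out(
  increments=[
    [[0, 0, 0.001, 0, 0, 0], [0, 0, 0.003, 0, 0, 0], [0, 0, 0.003, 0, 0, 0], [0, 0, 0.003, 0, 0, 0]],
  ],
  squeeze=90,
)

```text
clock: 12.88
tcp_pos: [0.4948, 0.0736, 0.0267]
orientation: [0.001, 0.673, 0.74, 0.0]
wrist_force: [-10.0, 0.7, 29.9]
finger_gap: 0.0073
grip_force: 91.6
```

Run:
```python
from gap import *
gap(.003);gap(.003)
s=env.get_state();print(s["clock"],s["tcp_pos"],s["wrist_force"],s["ft_torque"],s["grip_force"])
for n in("top","side"):
    d=cam(n);W=world(d); m=rect(blue(d)&(np.abs(W[...,0]-.48)<.12)&(np.abs(W[...,1]-.07)<.2)&(W[...,2]<.05))
    P=W[cv2.erode(m.astype(np.uint8),np.ones((3,3)))>0]; a=np.radians(5.4)
    q=P[:,:2]-(s["tcp_pos"][:2]+.04*np.array([np.cos(a),np.sin(a)])); x=q@[np.cos(a),np.sin(a)]
    for lo in (-.03,-.02,-.01,0): k=(x>lo)&(x<lo+.01); print(n,lo,k.sum(),np.median(P[k,2]).round(4))
c=cam("top");g=c["frame"].min(-1).astype(np.float32); vs=np.arange(150,200,2.)
print("R rim",fit(rays(c,trans(g,np.c_[261-(207-vs)*9/78,vs],(1,0),5),.03))[0])
```

```text
line-edge mm (median) -1.0108243900566454 9 yaw line 5.490178 edge 5.2280016 [0.5509033 0.       ]
line-edge mm (median) -0.9642982354893148 8 yaw line 5.3843446 edge 5.359046 [0.5508507 0.       ]
12.975 [0.4948743  0.0736051  0.02665479] [-9.77161738 -0.43582858 30.62431875] [-0.06616486  2.22976306 -0.01315951] 91.62524342536926
top -0.03 78 0.0024
top -0.02 89 0.0024
top -0.01 84 0.0023
top 0 6 0.0014
side -0.03 131 0.0046
side -0.02 161 0.0048
side -0.01 157 0.0051
side 0 30 0.0047
R rim [ 0.6602882  -0.04867099]
```

```bash
python3 -c "
from workcell import env
print(env.hand_in())"
```

```text
the job is handed in; nothing more can be done
None
```

The drip strip is under the board's front edge with its lip towards you. It is straight and centred, and the lap line is level with the edge to about 1–2 mm. The gripper is pressing it flat on the bench with about 30 N, the board and glassware measured unmoved, and the job was handed in at about 13 s of the 43 s limit.

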